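# Line up and bolt down the coffee grinder's sliding board

## Robot

A 7-joint arm with a two-finger parallel gripper is mounted at the origin on a cart in front of the work surface, level with it; the furniture and walls round the work are solid. World frame = base frame: x ahead of the robot, y to its left, z up, the work surface at z = 0. Lengths are in m, angles in rad, forces in N, time in s.
With the tool pointing down it reaches from about 0.4 to 0.85 m from the base axis. Payload 10.4 kg.
Tool frame: the origin (TCP) lies at the very end of the fingers, on their centre line; the grasp point (between the pads) lies manip.grasp_offset behind it (manip.grasp_offset is the distance from the TCP to the grasp point, in m); z points along the fingers, x is the direction in which the jaws open and shut, and the axes are right-handed (so a half turn about z gives the same grasp; the last joint's range is limited). The gripper opens to 85 mm and grips with 20 to 120 N. Pads are 22 mm wide; open, the fingers measure 114 mm over their backs; the gripper's body (76 mm by 85 mm) begins 54 mm behind the grasp point. The pads swing forward as they close: fully open they stand 13 mm farther back than shut.
Start: joints at [-1.271, 0.332, -0.065, 1.46, 0.022, 1.35, -0.088], TCP at [0.198, 0.593, 0.231] pointing down, gripper open.
Joint ranges: [-2.6, 2.6], [-0.5, 2.12], [-1.47, 1.34], [0.16, 2.42], [-1.27, 4.41], [0.06, 2.06], [-2.6, 2.6]. Speed limits (rad/s): [2.22, 2.22, 2.79, 2.79, 3.14, 3.14, 3.14].

## Interface

Orientations are given as a unit quaternion [x, y, z, w].
In Python, from workcell import manip gives the robot as it stands.
- The arm moves only by the shell command python3 -m crank 'ROWS' [FORCE]. ROWS is JSON, a list that holds one entry, the list of rows, each a list of 7 numbers: the shift along the world's x, y, z in units of 60 mm (1.0 is 60 mm), then the turn, a rotation vector about the world's x, y, z in units of 5 degrees (1.0 is 5 degrees), then the finger opening in mm, from 0 to 85.4. A call has 1 to 8 rows; each row shifts and turns the commanded pose from where the row before left it; what a row does not reach is not made up. A row lasts 1/8 s, in which the tool goes at most 62.5 mm and 10.7 degrees, less where a joint would pass 70% of its speed; a pose out of reach is approached as far as the arm can. A call is refused whole if a number of a shift passes 1 or a number of a turn 1, either way. A call with a gripper value outside its range is refused whole. The fingers move at their own pace and stop on an object; FORCE is the grip in N (left out, the last holds). Time passes only in rows, so rows that do not move let the fingers close. It gives the time, the measured TCP pose, the force and the opening at its end, in the units of the state.
- manip.get_obs(): the state, without advancing time (a new reading comes with each control period).
- manip.camera(name): name is "scene" or "top"; returns (picture, depth): 420x560x3 uint8, blue, green, red; 420x560 float32, m along the optical axis (not along the pixel's ray), 0 where there is no reading.
- manip.get_calibration(name): a dict with "fx", "fy", "cx", "cy" (pixels), "rvec" (rotation vector, rad) and "tvec" (3), from world to camera coordinates, as OpenCV has them. Camera axes: x right, y down, z forward; pixel columns grow to the right and rows downward; lengths in m; the calibration is good to about 2 mm. A picture is of the moment at which its call begins. get_calibration takes no time and is no camera call.
- manip.hand_in(): hands the job in, once; it reports no verdict.
The state is a dict: "clock": time; "joint_pos": joint angles; "joint_velocities": joint speeds; "tau": joint torques, N m; "position": TCP position; "ee_rot": TCP orientation; "ft_force": force on the tool from outside, world axes, zero at the start; "torque": the same for the moment, N m; "grip_width": opening from 0.0 (shut) to 1.0 (fully open).
Only numpy, scipy, OpenCV 4.12 (cv2) and the standard library are available. Lean on these libraries where they do the work, as an engineer would, in place of code of your own. Each camera call takes 0.05 s, during which the arm holds its last target.

## Task

The coffee grinder's sliding board is out of line with its dock. Take the tapered drift (dark wooden handle) from the pin stand, push it fully home down through the dock's brass collar so that it levers the board's hole into line, then pull it out and stand it back in its own hole in the pin stand. Then put the bolt with the red knob fully home in the collar in its place and let go.

Things in the scene. Friction and masses are not known exactly. Their poses are not given: they have to be found in the camera images.
- collar (a point): Centre of the mouth of the brass funnel collar on the fixed dock's steel bridge, 76 mm above the counter. The collar narrows from 50 mm at the mouth to a vertical 36 mm hole 14 mm down; 20 mm down the bridge ends. z is up, y the board's slide direction. Coffee grinder on the board: 235 mm off in -y, about 200 mm higher than the mouth.
- tongue_hole (a point): Centre of the 36 mm round hole in the board's aluminium tongue, at the tongue's upper face, 24 mm below the collar's mouth. The tongue is 8 mm thick and slides with the board; below it is empty down to the counter.
- board (a joint): Slide of the board with the grinder, m: 0 = tongue hole exactly under the collar; positive = tongue hole that far off in the collar's +y (10 to 13 mm at the start, limits -4 and 16 mm). About 1.5 N slides it; it stays where it is left.
- drift_grip (a point): Centre of the drift's upright dark wooden handle, 30 mm across, 56 mm tall. Steel flange 60 mm across, its underside 34 mm below this point, lies on the fixed 90 mm tall pin stand (three 40 mm holes 85 mm apart), or on the collar when home. Shank below the flange 72 mm: 32 mm straight, 33 mm across, then 40 mm taper to a 6 mm tip. About 150 g.
- bolt_grip (a point): Centre of the bolt's upright red knob, 30 mm across, 56 mm tall. Steel flange 60 mm across, its underside 34 mm below this point, lies on the pin stand. Shank below: straight, blunt, 30 mm across, 46 mm long. About 150 g. The stand's third pin, a short stub with a blue knob of the same size, is not needed; the three stand in any order.

How it is judged:
On the way, in this order (a step that is already met when the one before it is completed fails the run):
1. the drift is pushed home through the collar and has brought the tongue's hole into line (horizontal distance between drift_grip and collar below 0.012 m and z of drift_grip in the frame of collar below 0.046 m and value of joint board below 0.006 m), for 0.1 s.
2. the drift is back in its own hole in the pin stand (distance of drift_grip from where it was at the start of the episode below 0.02 m and angle between drift_grip's own z axis and vertical below 0.2 rad and contact force between drift and the fingers below 0.1 N), for 0.1 s.
At the end, for the whole second after the job is handed in: The red-knobbed bolt stands in the collar, centred within 12 mm, upright within 10 degrees and its flange within 8 mm of the collar's mouth, the tongue's hole is within 8 mm of in line, and the drift stands upright within 20 mm of where it stood in the pin stand (horizontal distance between bolt_grip and collar below 0.012 m and z of bolt_grip in the frame of collar below 0.042 m and angle between bolt_grip's own z axis and vertical below 0.175 rad and value of joint board below 0.008 m and distance of drift_grip from where it was at the start of the episode below 0.02 m and angle between drift_grip's own z axis and vertical below 0.2 rad); the robot touches nothing.
It also fails if it takes over 67 s, if anything falls off the work surface, if the arm or the gripper's body presses on something with over 40 N, if the wrist force passes 120 N, or if a joint passes its speed limit or range.

## Working session

There is one attempt and no reset: what is moved stays moved. The work goes in short steps, Python scripts to look and compute and a shell command to move; the robot and the scene stay as the last step left them, time stands still between calls to the robot, and variables do not carry over. Pictures are saved under pics/ and viewed, and the job is handed in when it is done.

```bash
ls; mkdir -p pics; cat > h.py <<'E'
import numpy as np,cv2,pickle
from workcell import manip
def cal(n):
    c=manip.get_calibration(n);R=cv2.Rodrigues(np.array(c['rvec'],float))[0];return c,R,np.array(c['tvec'],float).ravel()
def shot(n,fn):
    im,d=manip.camera(n);im=np.array(im);cv2.imwrite('pics/'+fn+'.png',im);np.savez('pics/'+fn+'.npz',im=im,d=d);return im,d
def ray(n,u,v,z):
    c,R,t=cal(n);o=-R.T@t;r=R.T@np.array([(u-c['cx'])/c['fx'],(v-c['cy'])/c['fy'],1]);s=(z-o[2])/r[2];return o+s*r
def pts(n,d):
    c,R,t=cal(n);v,u=np.indices(d.shape);P=np.stack([(u-c['cx'])/c['fx']*d,(v-c['cy'])/c['fy']*d,d],-1);return (P-t)@R
E
python3 - <<'E'
from h import *
print(manip.get_obs(),manip.grasp_offset)
for n in('scene','top'):
    shot(n,n+'0');c,R,t=cal(n);print(n,c,-R.T@t)
E
```

```text
pics
{'clock': 0.0, 'joint_pos': array([-1.27057141,  0.33288593, -0.06470199,  1.46097074,  0.02157953,
        1.3499162 , -0.08849103]), 'joint_velocities': array([-1.96947036e-03,  9.52210548e-04,  1.23808767e-04, -7.61492601e-04,
        9.51478379e-05, -9.11304237e-05, -9.87899463e-04]), 'tau': array([-1.26377981e-03, -6.25431776e+01,  4.82964457e-02, -3.91617036e+01,
        1.62019447e-02,  9.59162659e-03,  3.59040473e-05]), 'position': array([0.19815254, 0.5923394 , 0.23049312]), 'ee_rot': array([ 8.11547770e-01,  5.84285603e-01, -5.87892562e-04,  4.54028163e-04]), 'ft_force': array([ 0.49996836,  0.42953458, -0.63158269]), 'torque': array([-0.03887483,  0.01657815,  0.05389451]), 'grip_width': 0.9977090541608724} 0.0187
scene {'fx': 479.5759710069062, 'fy': 479.5759710069062, 'cx': 280.6138959556505, 'cy': 209.74082375946526, 'rvec': array([ 2.32933171, -0.61258923,  0.23197718]), 'tvec': array([-0.35969024,  0.34097498,  0.74936024])} [ 0.19098195 -0.40344675  0.77970404]
top {'fx': 484.160582347406, 'fy': 484.160582347406, 'cx': 294.19088615339103, 'cy': 207.83180483966044, 'rvec': array([ 2.11199139, -2.16032731,  0.18942868]), 'tvec': array([0.14349429, 0.51593301, 0.95920281])} [0.35004597 0.14113688 1.03169555]
```

View pics/scene0.png

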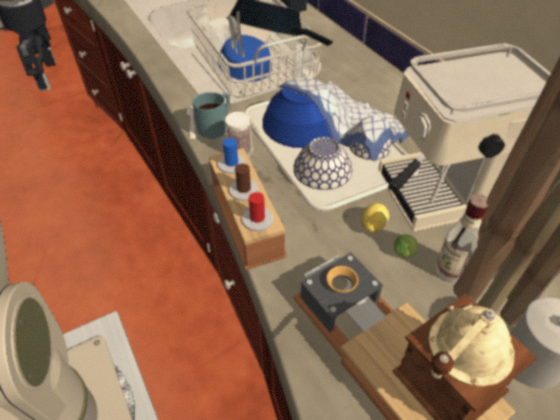

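View pics/top0.png

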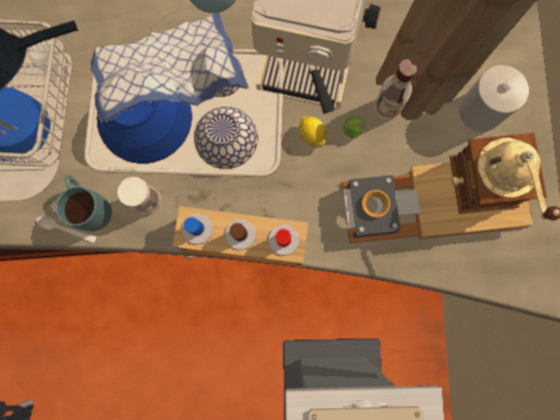

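The scene view shows the blue knob at (231,152), dark drift handle at (243,178), red knob at (257,207) and the collar at (342,280). In the top view they are at (193,227), (238,232), (284,238) and (376,204). Next I measure them.

```bash
python3 - <<'E'
from h import *
def blob(m,near,r=30):
    n,l,s,c=cv2.connectedComponentsWithStats(m.astype(np.uint8))
    b=[(s[i,4],i) for i in range(1,n) if np.hypot(*(c[i]-near))<r]
    return l==max(b)[1]
seeds={'scene':dict(blue=(231,152),brown=(243,178),red=(257,207),collar=(342,280)),'top':dict(blue=(193,227),brown=(238,232),red=(284,238),collar=(376,204))}
for n in seeds:
    z=np.load(f'pics/{n}0.npz');im,d=z['im'],z['d'];P=pts(n,d);h=cv2.cvtColor(im,cv2.COLOR_BGR2HSV);H,S,V=[h[...,i].astype(int) for i in range(3)]
    M=dict(blue=(abs(H-112)<12)&(S>150),red=((H<6)|(H>174))&(S>190),brown=(V<115)&((H<20)|(H>170))&(S>80),collar=(H>8)&(H<25)&(S>120)&(V>120))
    for k,s in seeds[n].items():
        try: m=blob(M[k],s,20)
        except Exception as e: print(n,k,'none');continue
        p=P[m]; 
        if k!='collar':
            top=p[(abs(p[:,2]-.152)<.006)]
            tm=m&(abs(P[...,2]-.152)<.006)
            v,u=np.nonzero(tm); e=cv2.minEnclosingCircle(np.stack([u,v],1).astype(np.float32))
            print(n,k,m.sum(),'zrange',np.percentile(p[:,2],[2,50,98]).round(3),'top',len(top),top.mean(0).round(4),'ext',np.ptp(top[:,:2],axis=0).round(3),'circ ray',ray(n,*e[0],.152).round(4))
        else:
            c=cv2.findContours(m.astype(np.uint8),0,1)[0];c=max(c,key=len);e=cv2.fitEllipse(cv2.convexHull(c));print(n,k,m.sum(),e,ray(n,*e[0],.076).round(4),'z',np.percentile(p[:,2],[2,50,98]).round(3))
            # tongue: points at z~.052 inside
            u0,v0=map(int,e[0]);w=np.s_[v0-25:v0+25,u0-25:u0+25];q=P[w].reshape(-1,3);print(np.histogram(q[:,2],bins=np.arange(0,.1,.008)))
        vv=[int(x) for x in s]
    # direction of the stand and flanges: white-ish rings
    for k,(x,y) in seeds[n].items():
        c=im[max(0,y-45):y+45,max(0,x-45):x+45];cv2.imwrite(f'pics/{n}_{k}.png',cv2.resize(c,None,fx=6,fy=6,interpolation=2))
E
```

```text
scene blue 282 zrange [0.102 0.137 0.154] top 102 [0.4721 0.3187 0.151 ] ext [0.026 0.025] circ ray [0.4715 0.3179 0.152 ]
scene brown 326 zrange [0.101 0.136 0.154] top 108 [0.4586 0.2344 0.1512] ext [0.025 0.025] circ ray [0.4586 0.2327 0.152 ]
scene red 286 zrange [0.105 0.14  0.154] top 115 [0.4466 0.1497 0.151 ] ext [0.023 0.024] circ ray [0.4456 0.1477 0.152 ]
scene collar 373 ((341.842529296875, 278.69976806640625), (26.243730545043945, 32.034217834472656), 103.00780487060547) [ 0.5188 -0.0322  0.076 ] z [0.06  0.072 0.077]
(array([ 208,    0,    0,    0,    0,    7,  190, 1401,  239,  190,    0,
          0]), array([0.   , 0.008, 0.016, 0.024, 0.032, 0.04 , 0.048, 0.056, 0.064,
       0.072, 0.08 , 0.088, 0.096]))
top blue 225 zrange [0.118 0.151 0.155] top 179 [0.4729 0.3209 0.152 ] ext [0.026 0.026] circ ray [0.4731 0.3207 0.152 ]
top brown 209 zrange [0.115 0.152 0.155] top 174 [0.4595 0.2381 0.1521] ext [0.026 0.028] circ ray [0.4589 0.2374 0.152 ]
top red 172 zrange [0.136 0.152 0.155] top 164 [0.4472 0.1546 0.1521] ext [0.026 0.024] circ ray [0.447  0.1545 0.152 ]
top collar 320 ((375.6588134765625, 203.20326232910156), (27.400686264038086, 28.361103057861328), 105.56293487548828) [ 0.5193 -0.0317  0.076 ] z [0.059 0.072 0.079]
(array([  77,   52,    1,    0,    0,   10,  287, 1435,  391,  172,    0,
          0]), array([0.   , 0.008, 0.016, 0.024, 0.032, 0.04 , 0.048, 0.056, 0.064,
       0.072, 0.08 , 0.088, 0.096]))
```

View pics/top_collar.png

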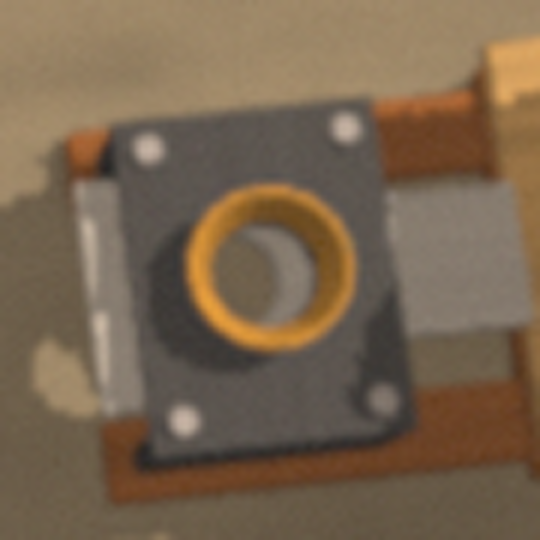

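View pics/scene_collar.png

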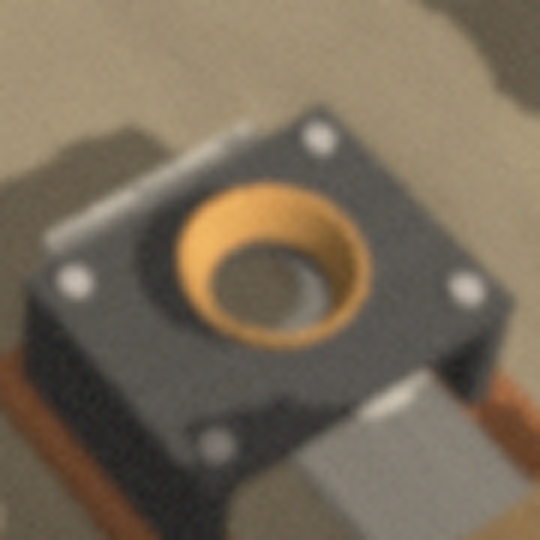

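View pics/top_brown.png

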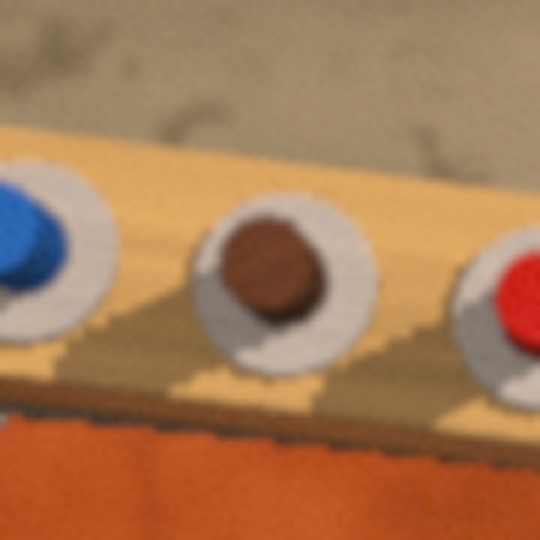

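Both views agree within about 3 mm, and the heights, the 85 mm spacing and the reach all check out. Estimates: drift (0.459, 0.237), bolt (0.447, 0.153), collar (0.519, -0.032). I'll keep the jaws nearly along the stand (a +10° turn), which clears the neighbouring knobs.

```bash
python3 -m crank '[[[0.55,-0.74,0,0,0,1,85],[0.55,-0.74,0,0,0,1,85],[0.55,-0.74,0,0,0,0,85],[0.55,-0.74,0,0,0,0,85],[0.55,-0.74,0,0,0,0,85],[0.55,-0.74,0,0,0,0,85],[0.55,-0.74,0,0,0,0,85],[0.5,-0.74,0,0,0,0,85]]]' 70
python3 -m crank '[[[0,0,0,0,0,0,85],[0,0,0,0,0,0,85]]]'; python3 -c "
from h import *
o=manip.get_obs();print(o)"
```

```text
clock: 1.1
position: [0.46, 0.2358, 0.2312]
ee_rot: [0.758, 0.653, -0.0, -0.0]
ft_force: [1.2, 0.1, -0.1]
grip_width: 0.993
clock: 1.35
position: [0.4588, 0.238, 0.2311]
ee_rot: [0.757, 0.653, -0.0, -0.0]
ft_force: [-0.2, 0.8, -0.2]
grip_width: 0.997
{'clock': 1.35, 'joint_pos': array([-0.76361469,  0.08877507,  0.21002102,  1.75519505, -0.01967929,
        1.30009227,  0.87353197]), 'joint_velocities': array([-0.01738976, -0.0008041 , -0.01995371,  0.00036131, -0.0012488 ,
        0.00052165, -0.00145681]), 'tau': array([ 1.81464583e+00, -4.38864362e+01,  2.51669459e+00, -3.86993444e+01,
        2.12552561e-01,  1.36601579e-02,  6.25148881e-02]), 'position': array([0.45879714, 0.23799939, 0.23108562]), 'ee_rot': array([ 7.57495307e-01,  6.52840521e-01, -1.99184649e-04, -2.73452089e-04]), 'ft_force': array([-0.1828827 ,  0.79777548, -0.22931053]), 'torque': array([-0.00205891,  0.04728923,  0.00574737]), 'grip_width': 0.9974155444278675}
```

```bash
python3 -m crank '[[[0,0,-0.5,0,0,0,85],[0,0,-0.5,0,0,0,85],[0,0,-0.4,0,0,0,85],[0,0,-0.4,0,0,0,85],[0,0,-0.3,0,0,0,85],[0,0,0,0,0,0,85]]]' 70
python3 - <<'E'
from h import *
shot('scene','s1');im,d=shot('top','t1');print(manip.get_obs()['position'])
a=cv2.imread('pics/s1.png')[110:260,180:320];b=cv2.imread('pics/t1.png')[170:290,160:320]
cv2.imwrite('pics/c1.png',np.vstack([cv2.resize(a,(400,300)),cv2.resize(b,(400,300))]))
E
```

```text
clock: 2.1
position: [0.4576, 0.2384, 0.1041]
ee_rot: [0.757, 0.654, -0.001, -0.0]
ft_force: [-0.6, -0.3, 0.6]
grip_width: 0.998
[0.45896181 0.23855468 0.10585055]
```

View pics/c1.png

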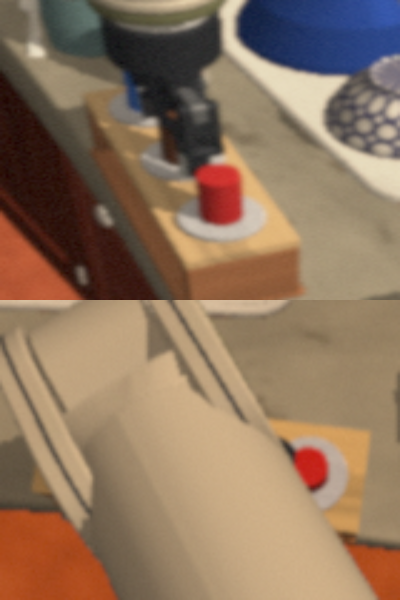

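The fingers straddle the drift handle without touching anything. Closing next; I'll note the width, then lift.

```bash
python3 -m crank '[[[0,0,0,0,0,0,20],[0,0,0,0,0,0,20],[0,0,0,0,0,0,20],[0,0,0,0,0,0,20],[0,0,0,0,0,0,20]]]' 70
python3 -c "
from h import *
o=manip.get_obs();print(o['position'],o['ft_force'],o['torque'],o['grip_width'])"
```

```text
clock: 2.82
position: [0.4596, 0.2379, 0.106]
ee_rot: [0.758, 0.653, 0.001, -0.0]
ft_force: [-1.6, 0.2, 4.8]
grip_width: 0.331
[0.4595523  0.23787752 0.10599894] [-1.57930448  0.24808543  4.82678676] [ 0.00944563  0.21518296 -0.03436057] 0.3308953091900924
```

```bash
python3 -m crank '[[[0,0,0.3,0,0,0,20],[0,0,0.5,0,0,0,20],[0,0,0.6,0,0,0,20],[0,0,0.6,0,0,0,20],[0,0,0.5,0,0,0,20],[0,0,0,0,0,0,20]]]' 70
python3 -m crank '[[[0.1,-0.4,0,0,0,0,20],[0.15,-0.6,0,0,0,0,20],[0.15,-0.7,0,0,0,0,20],[0.15,-0.7,0,0,0,0,20],[0.15,-0.7,0,0,0,0,20],[0.15,-0.7,0,0,0,0,20],[0.15,-0.7,0,0,0,0,20],[0,0,0,0,0,0,20]]]'
python3 - <<'E'
from h import *
shot('scene','s2');shot('top','t2');o=manip.get_obs();print(o['clock'],o['position'],o['ft_force'],o['torque'],o['grip_width'])
E
```

```text
clock: 3.58
position: [0.4601, 0.2379, 0.2572]
ee_rot: [0.758, 0.653, 0.002, 0.0]
ft_force: [-0.7, 0.6, -1.7]
grip_width: 0.333
clock: 4.58
position: [0.5187, -0.0364, 0.254]
ee_rot: [0.76, 0.65, -0.001, -0.0]
ft_force: [0.7, -0.2, -2.0]
grip_width: 0.334
4.675 [ 0.51866786 -0.03230414  0.25409749] [ 0.56597416  0.84155799 -1.65317174] [ 0.03556555 -0.04695599  0.07803299] 0.3307844317238046
```

View pics/s2.png

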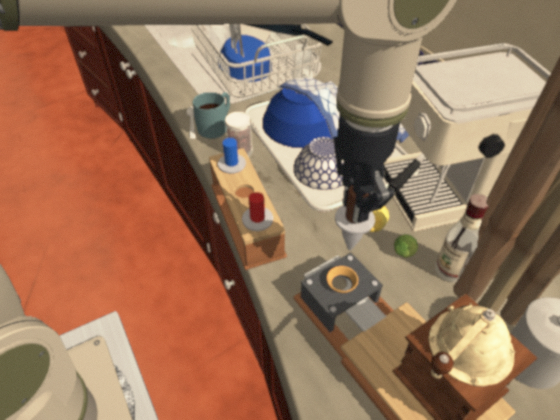

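View pics/t2.png

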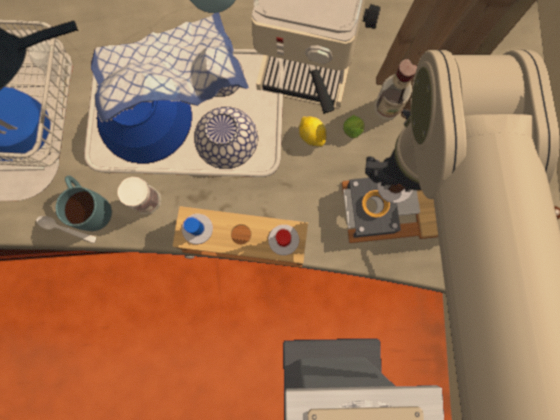

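The drift is held upright: flange at about (357,220) and tip at about (350,252) in the scene view. The empty stand hole shows at (241,234) in the top view. Checking the tip and hole positions.

```bash
python3 - <<'E'
from h import *
print(ray('scene',350,253,.166),ray('top',241.5,233.5,.09))
a=cv2.imread('pics/s2.png')[170:300,290:410];b=cv2.imread('pics/t2.png')[160:280,180:310]
cv2.imwrite('pics/c2.png',np.hstack([cv2.resize(a,(400,433)),cv2.resize(b,(400,433))]))
z=np.load('pics/s2.npz');P=pts('scene',z['d'])
for v in range(216,262,4): print(v,[tuple((1000*P[v,u]).round().astype(int)) for u in range(342,362,3)])
E
```

```text
[ 0.51629539 -0.04502339  0.166     ] [0.46248434 0.23635621 0.09      ]
216 [(np.int64(504), np.int64(-28), np.int64(245)), (np.int64(506), np.int64(-32), np.int64(248)), (np.int64(506), np.int64(-39), np.int64(255)), (np.int64(508), np.int64(-44), np.int64(258)), (np.int64(505), np.int64(-53), np.int64(269)), (np.int64(508), np.int64(-56), np.int64(269)), (np.int64(508), np.int64(-62), np.int64(276))]
220 [(np.int64(500), np.int64(-34), np.int64(245)), (np.int64(504), np.int64(-35), np.int64(243)), (np.int64(506), np.int64(-41), np.int64(248)), (np.int64(508), np.int64(-45), np.int64(251)), (np.int64(506), np.int64(-54), np.int64(260)), (np.int64(509), np.int64(-57), np.int64(262)), (np.int64(508), np.int64(-64), np.int64(269))]
224 [(np.int64(494), np.int64(-42), np.int64(246)), (np.int64(500), np.int64(-42), np.int64(244)), (np.int64(504), np.int64(-44), np.int64(243)), (np.int64(507), np.int64(-47), np.int64(244)), (np.int64(512), np.int64(-48), np.int64(243)), (np.int64(514), np.int64(-52), np.int64(245)), (np.int64(519), np.int64(-53), np.int64(243))]
228 [(np.int64(493), np.i
[... 2198 characters left out ...]
t64(46), np.int64(1)), (np.int64(624), np.int64(45), np.int64(-2))]
256 [(np.int64(586), np.int64(54), np.int64(-1)), (np.int64(560), np.int64(16), np.int64(60)), (np.int64(563), np.int64(11), np.int64(63)), (np.int64(567), np.int64(7), np.int64(65)), (np.int64(573), np.int64(5), np.int64(64)), (np.int64(611), np.int64(38), np.int64(2)), (np.int64(619), np.int64(37), np.int64(-3))]
260 [(np.int64(549), np.int64(10), np.int64(61)), (np.int64(554), np.int64(7), np.int64(63)), (np.int64(558), np.int64(3), np.int64(63)), (np.int64(564), np.int64(2), np.int64(61)), (np.int64(569), np.int64(-1), np.int64(62)), (np.int64(573), np.int64(-4), np.int64(62)), (np.int64(611), np.int64(27), np.int64(2))]
```

View pics/c2.png

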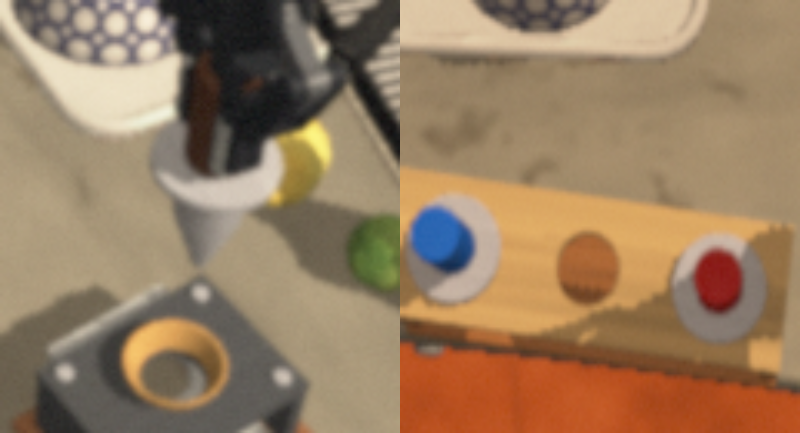

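```bash
python3 -m crank '[[[0,0,-0.4,0,0,0,20],[0,0,-0.5,0,0,0,20],[0,0,-0.4,0,0,0,20],[0,0,-0.2,0,0,0,20],[0,0,0,0,0,0,20]]]' 
python3 - <<'E'
from h import *
shot('scene','s3');o=manip.get_obs();print(o['clock'],o['position'],o['ft_force'],o['torque'],o['grip_width'])
a=cv2.imread('pics/s3.png')[200:320,280:400];cv2.imwrite('pics/c3.png',cv2.resize(a,(600,600),interpolation=2))
E
```

```text
clock: 5.3
position: [0.5188, -0.0317, 0.1647]
ee_rot: [0.757, 0.653, -0.001, -0.0]
ft_force: [-0.8, 0.5, -2.3]
grip_width: 0.333
5.35 [ 0.5193502  -0.03191205  0.16561783] [-0.51717987 -1.50534923 -1.63078818] [-0.0312612  -0.08072942  0.02576737] 0.33303230508926135
```

View pics/c3.png

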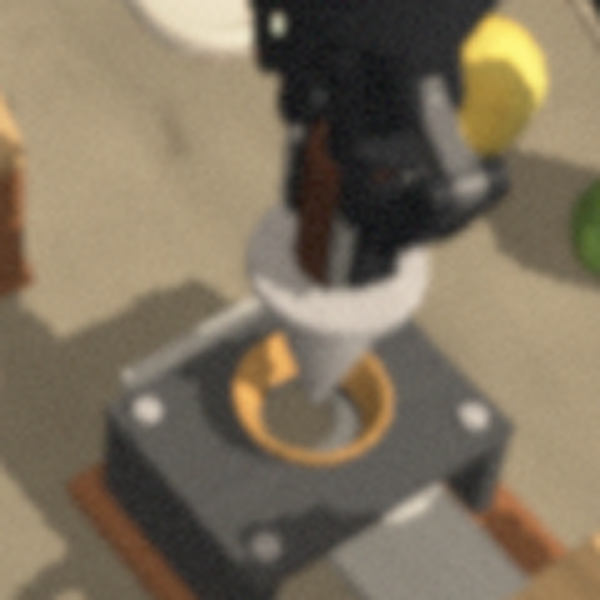

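The tip sits at the mouth centre (crop (313,402), mouth centre about (313,400)). Now pushing down in steps while watching the force.

```bash
python3 -m crank '[[[0,0,-0.2,0,0,0,20],[0,0,-0.2,0,0,0,20],[0,0,-0.15,0,0,0,20],[0,0,0,0,0,0,20]]]' 90
python3 -m crank '[[[0,0,-0.1,0,0,0,20],[0,0,-0.1,0,0,0,20],[0,0,0,0,0,0,20]]]'
python3 -c "
from h import *
o=manip.get_obs();print(o['position'],o['ft_force'],o['torque'],o['grip_width'])"
```

```text
clock: 5.85
position: [0.5187, -0.0323, 0.1315]
ee_rot: [0.758, 0.653, -0.001, -0.001]
ft_force: [-0.4, 0.7, -1.4]
grip_width: 0.332
clock: 6.22
position: [0.519, -0.0324, 0.1198]
ee_rot: [0.757, 0.653, -0.0, -0.0]
ft_force: [-0.1, 2.2, -2.6]
grip_width: 0.331
[ 0.51896194 -0.03235251  0.11979526] [-0.11697501  2.17657607 -2.56339144] [0.36950357 0.02594938 0.00414854] 0.3310538071446601
```

```bash
python3 -m crank '[[[0,0,-0.1,0,0,0,20],[0,0,-0.1,0,0,0,20],[0,0,0,0,0,0,20]]]'
python3 -m crank '[[[0,0,-0.1,0,0,0,20],[0,0,-0.05,0,0,0,20],[0,0,0,0,0,0,20]]]'
python3 -c "
from h import *
o=manip.get_obs();print(o['position'],o['ft_force'],o['torque'],o['grip_width'])"
```

```text
clock: 6.6
position: [0.5188, -0.0323, 0.1076]
ee_rot: [0.757, 0.653, -0.0, -0.0]
ft_force: [-0.4, 3.3, -3.1]
grip_width: 0.328
clock: 6.98
position: [0.5189, -0.0323, 0.0988]
ee_rot: [0.758, 0.653, -0.0, -0.0]
ft_force: [-0.7, 3.4, -4.3]
grip_width: 0.331
[ 0.51886603 -0.03231117  0.09878937] [-0.66670448  3.40043834 -4.33569967] [0.98052652 0.25478392 0.02869033] 0.3312769559586766
```

```bash
python3 -m crank '[[[0,0,-0.06,0,0,0,20],[0,0,-0.06,0,0,0,20],[0,0,-0.02,0,0,0,20],[0,0,0,0,0,0,20],[0,0,0,0,0,0,20]]]'
python3 - <<'E'
from h import *
o=manip.get_obs();print(o['position'],o['ft_force'],o['torque'],o['grip_width'])
shot('scene','s4');a=cv2.imread('pics/s4.png')[200:320,280:400];cv2.imwrite('pics/c4.png',cv2.resize(a,(600,600),interpolation=2))
E
```

```text
clock: 7.6
position: [0.5191, -0.0322, 0.092]
ee_rot: [0.758, 0.653, 0.0, -0.001]
ft_force: [-10.1, 5.2, 15.9]
grip_width: 0.327
[ 0.51913646 -0.03223279  0.09201211] [-10.14072591   5.20317153  15.90216114] [ 1.05336443  2.0273136  -0.00664742] 0.3271920628882189
```

View pics/c4.png

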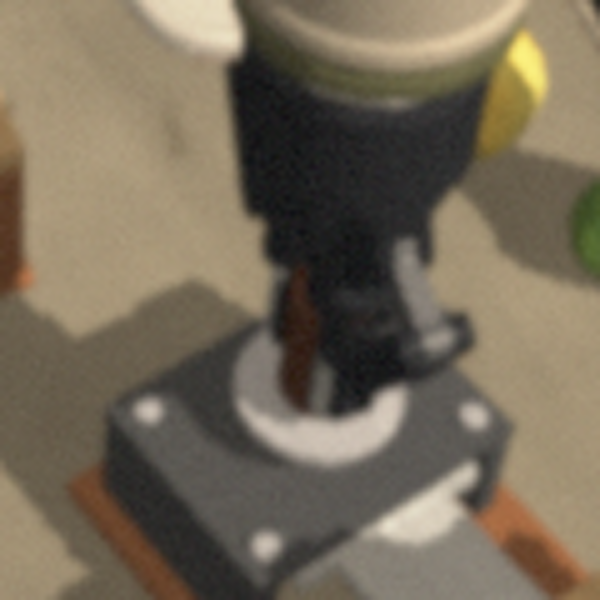

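The drift's flange is seated on the collar: TCP z is 0.092 as predicted and Fz shows 16 N of contact. Pulling it out now.

```bash
python3 -m crank '[[[-0.02,0,0.1,0,0,0,20],[0,0,0.2,0,0,0,20],[0,0,0.3,0,0,0,20],[0,0,0.4,0,0,0,20],[0,0,0.5,0,0,0,20],[0,0,0.6,0,0,0,20],[0,0,0.6,0,0,0,20],[0,0,0,0,0,0,20]]]' 90
python3 - <<'E'
from h import *
o=manip.get_obs();print(o['clock'],o['position'],o['ft_force'],o['torque'],o['grip_width'])
shot('scene','s5');a=cv2.imread('pics/s5.png')[170:320,270:420];cv2.imwrite('pics/c5.png',cv2.resize(a,(600,600),interpolation=2))
E
```

```text
clock: 8.65
position: [0.5196, -0.0337, 0.2562]
ee_rot: [0.758, 0.652, 0.002, 0.002]
ft_force: [0.2, 0.5, -2.8]
grip_width: 0.333
8.65 [ 0.51956267 -0.03369699  0.25624316] [ 0.23547346  0.47322907 -2.82620405] [-0.00955761 -0.02706001 -0.02595854] 0.3327216948904762
```

View pics/c5.png

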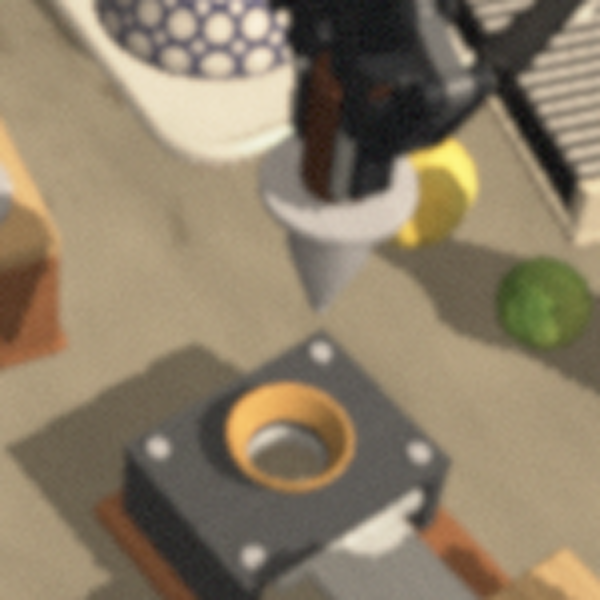

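The board's hole is now visibly under the collar, with the drift clear above it. Taking the drift back to its own hole.

```bash
python3 -m crank '[[[-0.1,0.4,0,0,0,0,20],[-0.15,0.6,0,0,0,0,20],[-0.15,0.7,0,0,0,0,20],[-0.15,0.7,0,0,0,0,20],[-0.15,0.7,0,0,0,0,20],[-0.15,0.7,0,0,0,0,20],[-0.13,0.7,0,0,0,0,20],[0,0,0,0,0,0,20]]]'
python3 -m crank '[[[0,0,-0.3,0,0,0,20],[0,0,-0.4,0,0,0,20],[0,0,-0.2,0,0,0,20],[0,0,0,0,0,0,20]]]'
python3 - <<'E'
from h import *
o=manip.get_obs();print(o['clock'],o['position'],o['ft_force'],o['torque'],o['grip_width'])
shot('scene','s6');a=cv2.imread('pics/s6.png')[110:260,180:330];cv2.imwrite('pics/c6.png',cv2.resize(a,(600,600),interpolation=2))
E
```

```text
clock: 9.7
position: [0.4577, 0.2404, 0.2515]
ee_rot: [0.756, 0.655, -0.001, -0.0]
ft_force: [0.1, -0.6, -2.2]
grip_width: 0.335
clock: 10.2
position: [0.459, 0.2364, 0.1977]
ee_rot: [0.758, 0.652, -0.001, -0.0]
ft_force: [0.1, -0.4, -1.4]
grip_width: 0.326
10.2 [0.45897504 0.23638299 0.19772268] [ 0.09627272 -0.44175298 -1.38378939] [-0.01337663  0.00814499 -0.01967123] 0.32648779656640886
```

View pics/c6.png

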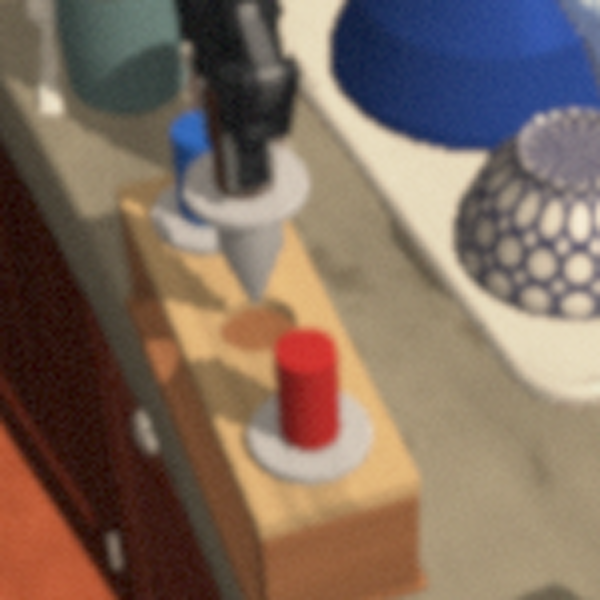

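The tip is right above its hole, so I lower it.

```bash
python3 -m crank '[[[0,0,-0.3,0,0,0,20],[0,0,-0.3,0,0,0,20],[0,0,-0.3,0,0,0,20],[0,0,-0.1,0,0,0,20],[0,0,0,0,0,0,20]]]'
python3 -m crank '[[[0,0,-0.2,0,0,0,20],[0,0,-0.15,0,0,0,20],[0,0,-0.1,0,0,0,20],[0,0,-0.06,0,0,0,20],[0,0,0,0,0,0,20]]]'
python3 -c "
from h import *
o=manip.get_obs();print(o['position'],o['ft_force'],o['torque'],o['grip_width'])"
```

```text
clock: 10.88
position: [0.4596, 0.2376, 0.1395]
ee_rot: [0.758, 0.653, 0.0, 0.0]
ft_force: [0.6, 0.2, -1.7]
grip_width: 0.327
clock: 11.5
position: [0.4592, 0.2375, 0.1082]
ee_rot: [0.758, 0.653, -0.0, -0.0]
ft_force: [-0.0, -0.6, -1.4]
grip_width: 0.335
[0.45919996 0.23748023 0.10816097] [-0.04093328 -0.62057755 -1.35505644] [ 0.00472947  0.05596104 -0.00739808] 0.33543637217859157
```

```bash
python3 -m crank '[[[0,0,-0.03,0,0,0,20],[0,0,0,0,0,0,20],[0,0,0,0,0,0,85],[0,0,0,0,0,0,85],[0,0,0,0,0,0,85],[0,0,0,0,0,0,85],[0,0,0,0,0,0,85]]]'
python3 -m crank '[[[0,0,0.2,0,0,0,85],[0,0,0.4,0,0,0,85],[0,0,0.6,0,0,0,85],[0,0,0.6,0,0,0,85],[0,0,0,0,0,0,85]]]'
python3 - <<'E'
from h import *
o=manip.get_obs();print(o['clock'],o['position'],o['ft_force'],o['grip_width'])
shot('scene','s7');shot('top','t7')
E
```

```text
clock: 12.38
position: [0.4593, 0.2375, 0.1065]
ee_rot: [0.758, 0.653, 0.0, -0.0]
ft_force: [0.3, 0.0, 0.9]
grip_width: 0.996
clock: 13.0
position: [0.4607, 0.2383, 0.2182]
ee_rot: [0.758, 0.653, 0.003, 0.0]
ft_force: [0.1, 0.1, -0.2]
grip_width: 0.992
13.0 [0.46069929 0.23831044 0.218216  ] [ 0.05499838  0.14323489 -0.24872584] 0.9916262386295739
```

View pics/s7.png

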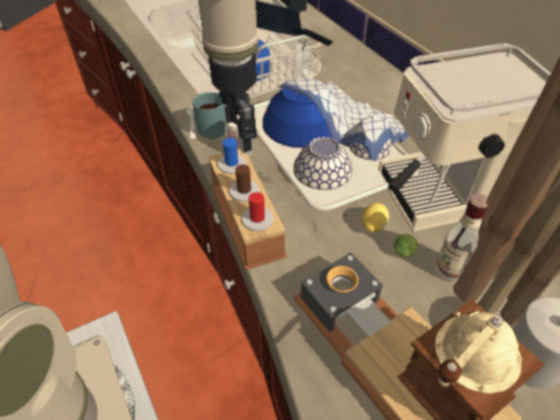

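The drift stands upright at (243,179) as before, and the board has been shifted. Next is the bolt, offset (-12, -84) mm from the drift.

```bash
python3 -m crank '[[[-0.1,-0.7,0,0,0,0,85],[-0.1,-0.7,0,0,0,0,85],[0,0,0,0,0,0,85],[0,0,-0.5,0,0,0,85],[0,0,-0.5,0,0,0,85],[0,0,-0.4,0,0,0,85],[0,0,-0.4,0,0,0,85],[0,0,0,0,0,0,85]]]' 70
python3 - <<'E'
from h import *
o=manip.get_obs();print(o['clock'],o['position'],o['ft_force'],o['grip_width'])
shot('scene','s8');a=cv2.imread('pics/s8.png')[110:260,180:330];cv2.imwrite('pics/c8.png',cv2.resize(a,(600,600),interpolation=2))
E
```

```text
clock: 14.1
position: [0.4457, 0.1535, 0.1046]
ee_rot: [0.757, 0.653, -0.002, -0.0]
ft_force: [0.3, -0.4, 0.3]
grip_width: 0.995
14.1 [0.44571106 0.15347036 0.10461613] [ 0.34895818 -0.36274947  0.32843234] 0.9948142036749453
```

View pics/c8.png

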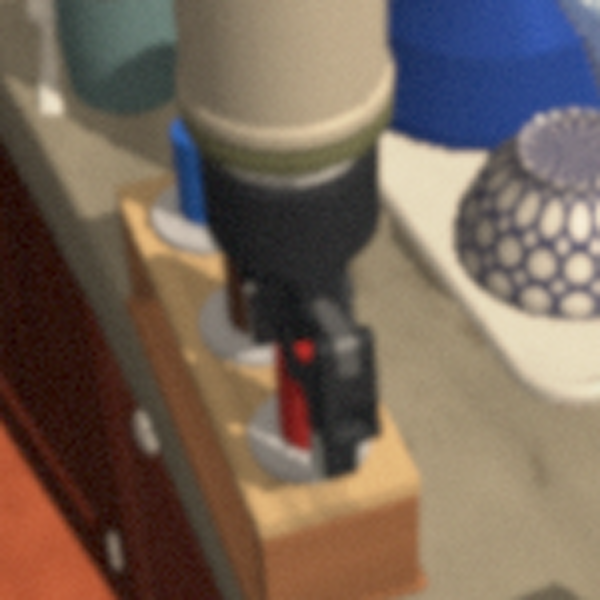

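```bash
python3 -m crank '[[[0,0,0,0,0,0,20],[0,0,0,0,0,0,20],[0,0,0,0,0,0,20],[0,0,0,0,0,0,20],[0,0,0,0,0,0,20]]]' 70
python3 -m crank '[[[0,0,0.3,0,0,0,20],[0,0,0.5,0,0,0,20],[0,0,0.6,0,0,0,20],[0,0,0.6,0,0,0,20],[0,0,0,0,0,0,20]]]'
python3 -m crank '[[[0.18,-0.5,0,0,0,0,20],[0.25,-0.65,0,0,0,0,20],[0.25,-0.65,0,0,0,0,20],[0.25,-0.65,0,0,0,0,20],[0.25,-0.65,0,0,0,0,20],[0,0,0,0,0,0,20],[0,0,-0.4,0,0,0,20],[0,0,0,0,0,0,20]]]'
python3 - <<'E'
from h import *
shot('scene','s9');shot('top','t9');o=manip.get_obs();print(o['clock'],o['position'],o['ft_force'],o['grip_width'])
a=cv2.imread('pics/s9.png')[180:320,270:410];b=cv2.imread('pics/s9.png')[110:260,180:330];cv2.imwrite('pics/c9.png',np.hstack([cv2.resize(a,(400,400),interpolation=2),cv2.resize(b,(400,400))]))
E
```

```text
clock: 14.78
position: [0.4477, 0.1538, 0.1073]
ee_rot: [0.758, 0.653, 0.001, -0.0]
ft_force: [-2.2, 1.3, 4.8]
grip_width: 0.333
clock: 15.4
position: [0.4485, 0.1541, 0.2292]
ee_rot: [0.758, 0.653, 0.002, 0.0]
ft_force: [0.3, 0.1, -1.7]
grip_width: 0.332
clock: 16.4
position: [0.5165, -0.0317, 0.2005]
ee_rot: [0.757, 0.653, -0.002, -0.001]
ft_force: [-0.2, 0.6, -0.0]
grip_width: 0.335
16.5 [ 0.51777866 -0.03187143  0.20256923] [-0.19425082 -0.36697056 -0.53036155] 0.33185594590605694
```

View pics/c9.png

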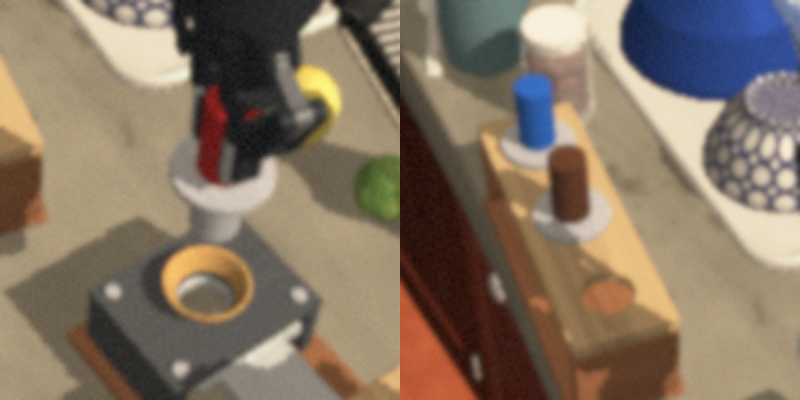

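```bash
python3 -m crank '[[[0,0,-0.4,0,0,0,20],[0,0,-0.4,0,0,0,20],[0,0,-0.3,0,0,0,20],[0,0,0,0,0,0,20]]]' 70
python3 -m crank '[[[0,0,-0.1,0,0,0,20],[0,0,-0.1,0,0,0,20],[0,0,0,0,0,0,20]]]'
python3 -c "
from h import *
o=manip.get_obs();print(o['position'],o['ft_force'],o['torque'],o['grip_width'])"
```

```text
clock: 17.0
position: [0.5176, -0.0321, 0.1363]
ee_rot: [0.757, 0.653, -0.001, -0.0]
ft_force: [-0.6, -0.3, -0.2]
grip_width: 0.332
clock: 17.38
position: [0.5179, -0.0324, 0.1244]
ee_rot: [0.758, 0.653, -0.0, -0.0]
ft_force: [0.1, 0.9, -0.5]
grip_width: 0.336
[ 0.51791357 -0.03242881  0.12438598] [ 0.09673778  0.88501601 -0.52716815] [0.05635447 0.00602463 0.03171853] 0.3357418293311529
```

```bash
python3 -m crank '[[[0,0,-0.1,0,0,0,20],[0,0,-0.05,0,0,0,20],[0,0,0,0,0,0,20]]]'
python3 -m crank '[[[0,0,-0.07,0,0,0,20],[0,0,-0.05,0,0,0,20],[0,0,0,0,0,0,20]]]'
python3 -c "
from h import *
o=manip.get_obs();print(o['position'],o['ft_force'],o['torque'],o['grip_width'])"
```

```text
clock: 17.75
position: [0.5179, -0.0325, 0.1152]
ee_rot: [0.758, 0.653, -0.0, -0.0]
ft_force: [-0.5, -0.7, -1.1]
grip_width: 0.333
clock: 18.12
position: [0.5179, -0.0325, 0.108]
ee_rot: [0.758, 0.653, -0.0, -0.0]
ft_force: [-0.4, 0.7, -0.9]
grip_width: 0.335
[ 0.51785552 -0.03248223  0.10803238] [-0.41167753  0.69739182 -0.9142531 ] [ 0.00441539  0.06668729 -0.00492828] 0.3352750131715408
```

It has passed into the tongue without resistance. Continuing down to the seat at about 0.092.

```bash
python3 -m crank '[[[0,0,-0.1,0,0,0,20],[0,0,-0.1,0,0,0,20],[0,0,-0.04,0,0,0,20],[0,0,0,0,0,0,20]]]'
python3 -c "
from h import *
o=manip.get_obs();print(o['position'],o['ft_force'],o['torque'],o['grip_width'])"
```

```text
clock: 18.62
position: [0.518, -0.0325, 0.0938]
ee_rot: [0.758, 0.653, -0.0, -0.0]
ft_force: [-0.2, -0.4, -0.9]
grip_width: 0.329
[ 0.51801306 -0.03248868  0.09380042] [-0.18938941 -0.38693561 -0.90154449] [ 0.00042812 -0.03504264 -0.00703412] 0.3292791797567611
```

```bash
python3 -m crank '[[[0,0,-0.03,0,0,0,20],[0,0,0,0,0,0,20],[0,0,0,0,0,0,20]]]'
python3 -m crank '[[[0,0,0,0,0,0,85],[0,0,0,0,0,0,85],[0,0,0,0,0,0,85],[0,0,0,0,0,0,85],[0,0,0,0,0,0,85]]]'
python3 -m crank '[[[0,0,0.2,0,0,0,85],[0,0,0.4,0,0,0,85],[0,0,0.6,0,0,0,85],[0,0,0.6,0,0,0,85],[0,0,0.2,0,0,0,85],[0,0.7,0,0,0,0,85],[0,0.7,0,0,0,0,85],[0,0,0,0,0,0,85]]]'
python3 - <<'E'
from h import *
im,d=shot('scene','s10');im2,d2=shot('top','t10');o=manip.get_obs();print(o['clock'],o['position'],o['ft_force'],o['grip_width'])
for n,i,dd in(('scene',im,d),('top',im2,d2)):
    P=pts(n,dd);h=cv2.cvtColor(i,cv2.COLOR_BGR2HSV);H,S,V=[h[...,k].astype(int) for k in range(3)]
    p=P[((H<6)|(H>174))&(S>190)&(P[...,2]>.1)&(P[...,1]<.05)&(P[...,1]>-.1)]
    if len(p):
        t=p[p[:,2]>np.percentile(p[:,2],98)-.006];print(n,'red top',np.percentile(p[:,2],98).round(4),t.mean(0).round(4),len(t))
    m=(V<115)&((H<20)|(H>170))&(S>80)&(abs(P[...,0]-.459)<.03)&(abs(P[...,1]-.237)<.03)&(abs(P[...,2]-.152)<.006);print(n,'drift',m.sum(),P[m].mean(0).round(4) if m.any() else None)
E
```

```text
clock: 19.0
position: [0.5183, -0.0325, 0.0933]
ee_rot: [0.758, 0.653, 0.0, -0.0]
ft_force: [-7.0, 0.7, 13.1]
grip_width: 0.335
clock: 19.62
position: [0.518, -0.0324, 0.0921]
ee_rot: [0.758, 0.653, 0.0, -0.0]
ft_force: [-0.5, 0.5, 0.1]
grip_width: 0.993
clock: 20.62
position: [0.5175, 0.0552, 0.2117]
ee_rot: [0.756, 0.655, -0.0, -0.001]
ft_force: [-0.6, -0.4, -0.4]
grip_width: 0.994
20.725 [0.51783295 0.05132529 0.21191345] [-0.73677944 -0.7827495   0.34851605] 0.9944666699848864
scene red top 0.1806 [ 0.7364 -0.0861  0.1823] 14
scene drift 113 [0.4589 0.2317 0.1509]
top drift 181 [0.4597 0.2356 0.1519]
```

View pics/s10.png

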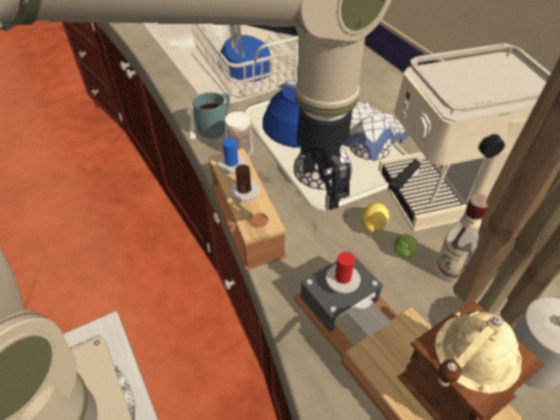

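View pics/t10.png

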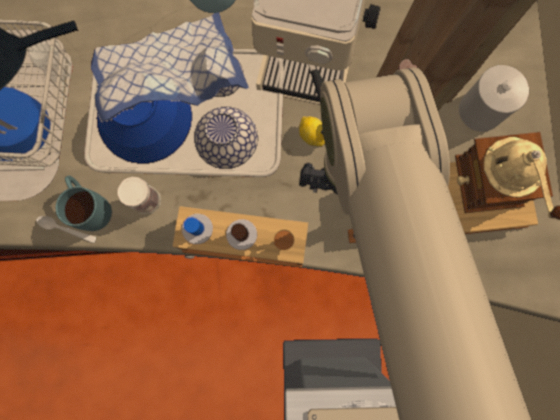

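The bolt stands upright in the collar at (344,268), the drift is back in its hole at (243,180), and the arm is clear. My red mask also picked up another object, so I recompute from the saved picture. I also check the board's slide there.

```bash
python3 - <<'E'
from h import *
z=np.load('pics/s10.npz');P=pts('scene',z['d']);h=cv2.cvtColor(z['im'],cv2.COLOR_BGR2HSV);H,S=h[...,0].astype(int),h[...,1]
m=((H<6)|(H>174))&(S>170);m[:240]=0;m[300:]=0;m[:,:325]=0;m[:,365:]=0
p=P[m];zt=np.percentile(p[:,2],98);t=p[p[:,2]>zt-.006];print('red',zt,t.mean(0),np.median(p[p[:,2]<.125],axis=0))
# board shift from grinder yellow dome top view 0 vs 10
g=[]
for f in('top0','top10'):
    q=np.load(f'pics/{f}.npz');g.append(cv2.cvtColor(q['im'],cv2.COLOR_BGR2GRAY)[130:235,445:550].astype(np.float32))
s=cv2.phaseCorrelate(g[0],g[1],cv2.createHanningWindow((105,105),cv2.CV_32F));print(s)
a=ray('top',500,170,.2);print(ray('top',500+s[0][0],170+s[0][1],.2)-a)
E
```

```text
red 0.14004900562257652 [ 0.51216241 -0.04144815  0.148153  ] [ 0.51045983 -0.04459148  0.10794355]Traceback (most recent call last):
  File "<stdin>", line 8, in <module>
    fid = stack.enter_context(open(os.fspath(file), "rb"))
                              ~~~~^^^^^^^^^^^^^^^^^^^^^^^
FileNotFoundError: [Errno 2] No such file or directory: 'pics/top10.npz'
```

```bash
python3 - <<'E'
from h import *
z=np.load('pics/s10.npz');P=pts('scene',z['d']);h=cv2.cvtColor(z['im'],cv2.COLOR_BGR2HSV);H,S=h[...,0].astype(int),h[...,1]
m=((H<6)|(H>174))&(S>170)&(abs(P[...,2]-.138)<.005)&(abs(P[...,0]-.518)<.04);m[:240]=0;m[300:]=0;m[:,:325]=0;m[:,365:]=0
print(m.sum(),P[m].mean(0)); v,u=np.nonzero(m);e=cv2.minEnclosingCircle(np.stack([u,v],1).astype(np.float32));print(e,ray('scene',*e[0],.138))
g=[]
for f in('top0','t10'):
    q=np.load(f'pics/{f}.npz');g.append(cv2.cvtColor(q['im'],cv2.COLOR_BGR2GRAY)[130:235,460:550].astype(np.float32))
s=cv2.phaseCorrelate(g[0],g[1],cv2.createHanningWindow((90,105),cv2.CV_32F));print(s)
print(ray('top',500+s[0][0],170+s[0][1],.2)-ray('top',500,170,.2))
E
```

```text
187 [ 0.517254   -0.03564457  0.13755157]
((345.5, 259.875), 8.125100135803223) [ 0.51639939 -0.03679247  0.138     ]
((6.175342023190339, -0.4104796007963998), 0.9122326956854926)
[ 0.00050829 -0.01103219  0.        ]
```

The checks agree. The bolt knob top is at 0.138 m (expected 0.138) and about 4 mm from the collar centre, including the known scene-camera bias. The board has slid 11 mm from its starting 10–13 mm.

```bash
python3 -c "
from workcell import manip
print(manip.hand_in())"
```

```text
the job is handed in; nothing more can be done
None
```

The task is done and handed in at about 21 s of the 67 s allowed; no verdict was reported. I pushed the drift home through the collar, pulled it out and stood it back in its own hole. The bolt is seated in the collar, released, with the gripper clear.

My last checks before handing in:
- **Drift pushed home:** it seated with the TCP at z = 0.092 m, as predicted, and 16 N of contact on the collar. I had a sideways force of -10 N in x at that point, so the drift was slightly off centre. I shifted about 1 mm for the bolt.
- **Board:** the top-view pictures show it slid back 11 mm from its 10–13 mm start, so about 0 ± 2 mm is left.
- **Bolt:** the knob top is at z = 0.138 m, which is the height expected for a seated flange. The scene view puts it about 4–5 mm from the collar centre, limit 12 mm. That view read about 3 mm towards -y for the stand knobs.
- **Drift back in the stand:** it stands upright about 2.5 mm from where it started, limit 20 mm.

One check failed: the first red mask for the bolt picked up another object, and I redid it on the same picture. The top view of the bolt was blocked by the arm, so its position comes from the scene view and the tool pose only.

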